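# Set the inspection plate to its viewing angle and lock the pivot collar

## Task

Raise the tilting inspection plate by its round tab to the viewing mark (the fixed index bar at its left side) and let it stand there. Then turn the lock collar on the end of its pivot, top going away from the robot, one lug after another, until its index rib meets the pointer, and snug it firmly against its hard stop with a steady push of about 20 N on a lug, without wrenching it (no more than 30 N). The plate must stay at its mark; leave the other things on the table where they are.

Things in the scene. Friction and masses are not known exactly. Their poses are not given: they have to be found in the camera images.
- stand: fixed tilting stand of dark steel: foot 170 x 360 x 12 mm, cheeks 60 x 10 mm, 142 mm high at y = -88 and +88 mm. At its left (y = +92 to +105 mm) a 147 mm post carries the viewing index bar, 50 mm long, sloping at 0.6 rad, its centre 70 mm to -x and 48 mm above the pivot. Origin on the table under the middle of the pivot; z up, y along the pivot, -x towards the robot
- pivot (a point): middle of the plate's pivot, 120 mm above the stand's origin, axes as the stand
- plate (a joint): angle (rad) of the aluminium inspection plate, 105 x 150 x 8 mm, about the pivot's y axis: 0 = level, pointing to -x (the robot); it grows as its near edge rises, to 1.0 at most; the viewing mark is 0.60. Friction hinge: it stays where it is left (8 to 10 N at the tab raise it)
- cushion (a joint): wind-up (rad) of the stiff spring between the collar's ring, with its lugs, and its sleeve: 0 when nobody pushes, positive when the lugs are pushed in the locking direction, by 1 rad per 40 N m. Turning the stiff collar winds it to about 0.01; a push of 20 N at 80 mm from the axis against the stop winds it to 0.04
- tab (a point): centre of the plate's grip tab: an upright disc 36 mm in diameter, 14 mm thick along the stand's y, on the middle of the plate's near edge, 140 mm from the pivot; it turns with the plate
- collar_centre (a point): centre of the lock collar, on the pivot axis, 140 mm to -y of the pivot point; fixed, axes as the stand. Collar: steel ring 100 mm in diameter, 34 mm wide along y, four radial lugs 90 degrees apart, each 18 mm wide (y), 14 mm thick, reaching to 98 mm from the axis. The fixed pointer blade at its top, 21 to 55 mm to +y of the collar's mid-plane, ends 55 mm above the axis
- collar (a joint): angle (rad) of the lock collar about the stand's y axis; it grows as its top moves to +x (away from the robot). At value q the lugs stand at q-2.356, q-0.785, q+0.785 and q+2.356 rad from straight up, counted towards +x. 3.20 = locked: rib at the pointer, hard stop. Stiff (5 N at a lug), stays where it is left; lugs are reachable over the top half only, so change lugs
- strap_near: strap clamp bar 130 x 32 x 18 mm, dark steel, with a nut and stud on top (59 mm tall in all), lying just left of the stand; bystander, origin at the centre of its underside
- strap_far: a second strap clamp bar like it, away from the stand; bystander
- washer: thick steel washer, 68 mm across, 8 mm thick, lying on the stand's foot under the plate; bystander
- step_block: dark steel step block 70 x 35 x 45 mm, on the table on the near right side of the stand; bystander
- driver: screwdriver, 200 mm, black handle; bystander
- mouse: round black computer mouse, 62 mm across, 33 mm high; bystander
- flange: turned steel flange, 100 mm across, 35 mm high; bystander

How it is judged:
By the outcome, as a careful person would: the job done as asked, in the order asked, and still so for the second after the job is handed in, with the robot touching nothing.
It also fails if it takes over 59 s, if anything falls off the work surface, if the arm or the gripper's body presses on something with over 40 N, if the wrist force passes 120 N, or if a joint passes its speed limit or range.

## Robot

A 6-joint arm with a two-finger parallel gripper is mounted at the origin on the work surface. World frame = base frame: x ahead of the robot, y to its left, z up, the work surface at z = 0. Lengths are in m, angles in rad, forces in N, time in s.
With the tool pointing down it reaches from about 0.35 to 0.925 m from the base axis. Payload 6.4 kg.
Tool frame: the origin (TCP) lies between the finger pads; the fingertips stand 19 mm ahead of it and the grasp point (between the pads) is the TCP; z points along the fingers, y is the line along which they close (so a half turn about z gives the same grasp; the last joint's range is limited). The gripper opens to 94 mm and grips with 3 to 60 N. Pads are 16 mm wide; open, the fingers measure 119 mm over their backs; the gripper's body (75 mm by 177 mm) begins 78 mm behind the grasp point.
Start: joints at [1.13, 0.245, 1.558, -0, 1.339, -0.174], TCP at [0.171, 0.627, 0.224] pointing down, gripper open.
Joint ranges: [-3.13, 3.13], [-1.02, 2.26], [0.13, 2.54], [-0.95, 4.09], [0.21, 2.88], [-2.74, 2.74]. Speed limits (rad/s): [2.57, 2.57, 3.14, 3.14, 3.14, 3.14].

## Interface

Orientations are given as a rotation vector (axis times angle).
In Python, from station import r, imaging, ticket gives the robot as it stands.
- The arm moves only by the tool play_rows, never from a script. Its argument "targets" is one flat list of numbers, 5 for each row, row after row: the shift along the tool's x, y, z in cm, then the turn about the tool's z in rad, then the opening, from 0 (shut) to 1 (fully open). A call has 1 to 5 rows; each row is the pose to reach, as a shift and turn from the pose commanded when the call began, along the tool's axes at that moment; what a row does not reach only later rows make up. A row lasts 1/12 s, in which the tool goes at most 41.7 mm and 7.16 degrees, less where a joint would pass 70% of its speed; a pose out of reach is approached as far as the arm can. A call with a gripper value outside its range is refused whole. The fingers move at their own pace and stop on an object; the grip force is fixed at half the most. Time passes only in rows, so rows that repeat a pose let the fingers close. It gives the time, the measured TCP pose, the force, the opening and the grip force at its end, in the units of the state.
- r.get_state(): the state, without advancing time (a new reading comes with each control period).
- imaging.capture(name): name is "scene" or "top" or "wrist"; returns a dict with "pixels" (384x512x3 uint8, red, green, blue), "range_z" (384x512 float32, m along the optical axis (not along the pixel's ray), 0 where there is no reading), "mtx" (3x3 intrinsics, pixels), "cam_to_world" (4x4, takes a point from camera to world coordinates). Camera axes: x right, y down, z forward; pixel columns grow to the right and rows downward; lengths in m; the calibration is good to about 2 mm. A picture is of the moment at which its call begins.
- ticket.sign_off(): hands the job in; it is judged then, once.
The state is a dict: "clock": time; "joint_pos": joint angles; "joint_vel": joint speeds; "joint_efforts": joint torques, N m; "tcp_pos": TCP position; "tool_rot": TCP orientation; "contact_force": force on the tool from outside, world axes, zero at the start; "ft_torque": the same for the moment, N m; "width": opening from 0.0 (shut) to 1.0 (fully open); "grasp_force": force on a finger pad.
Only numpy, scipy, OpenCV 4.12 (cv2) and the standard library are available. Lean on these libraries where they do the work, as an engineer would, in place of code of your own. Each camera call takes 0.05 s, during which the arm holds its last target. There are 200 camera calls.

## Working session

There is one attempt and no reset: what is moved stays moved. The work goes in short steps, Python scripts to look and compute and a tool call to move; the robot and the scene stay as the last step left them, time stands still between calls to the robot, and variables do not carry over. Pictures are saved under pics/ and viewed, at most 10 in all, crops included, and the job is handed in when it is done.

Besides the shell and the picture viewer there is one more tool, called after ">>>" as name(argument=value, ...) on one line, values as JSON. play_rows: Moves the arm, as the interface text tells. Its arguments: {"type":"object","properties":{"targets":{"type":"array","items":{"type":"number"}}},"required":["targets"]}

```bash
ls; mkdir -p pics; python3 - <<'E'
from station import r, imaging
import cv2,numpy as np,pickle
print(r.get_state())
for n in("scene","top"):
    c=imaging.capture(n); pickle.dump(c,open(n+".pkl","wb"))
    cv2.imwrite(f"pics/{n}1.png",cv2.resize(c["pixels"][...,::-1],(800,600)))
    print(n,c["mtx"],c["cam_to_world"])
E
```

```text
pics
{'clock': 0.0, 'joint_pos': array([ 1.12990262e+00,  2.45811554e-01,  1.55895435e+00,  7.13159504e-06,
        1.33867729e+00, -1.74088951e-01]), 'joint_vel': array([-1.31496201e-03,  8.06377207e-05,  8.76081000e-04, -6.11436596e-05,
        1.30209247e-03, -9.44908885e-04]), 'joint_efforts': array([-1.64153123e-03, -4.15813279e+01, -3.14603841e+01,  6.84296689e-02,
        3.28686205e-02, -1.40858006e-04]), 'tcp_pos': array([0.17112572, 0.6265125 , 0.223379  ]), 'tool_rot': array([-4.17781015e-01, -3.11311666e+00,  2.76668386e-03]), 'contact_force': array([-0.25195331, -0.53637519,  0.63882308]), 'ft_torque': array([0.04628254, 0.00131545, 0.02270543]), 'grasp_force': 0.0, 'width': 0.9997926329912341}
scene [[414.80093595   0.         252.90270952]
 [  0.         414.80093595 183.14989042]
 [  0.           0.           1.        ]] [[ 0.68801602  0.48229673 -0.54223963  1.16726769]
 [ 0.72549459 -0.47470943  0.49830569 -0.58060102]
 [-0.01707506 -0.73623421 -0.67651137  0.94709159]
 [ 0.          0.          0.          1.        ]]
top [[431.25177449   0.         254.39735333]
 [  0.         431.25177449 185.55037313]
 [  0.           0.           1.        ]] [[-0.01852112 -0.99277223  0.11857602  0.36755744]
 [-0.99976964  0.01710277 -0.01296806  0.04601298]
 [ 0.01084635 -0.11878889 -0.99286029  1.27447596]
 [ 0.          0.          0.          1.        ]]
```

View pics/scene1.png

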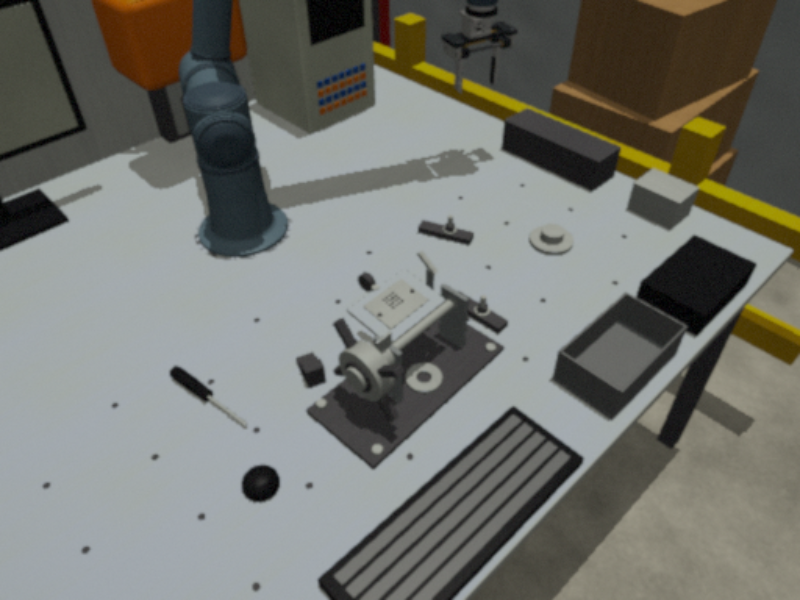

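View pics/top1.png

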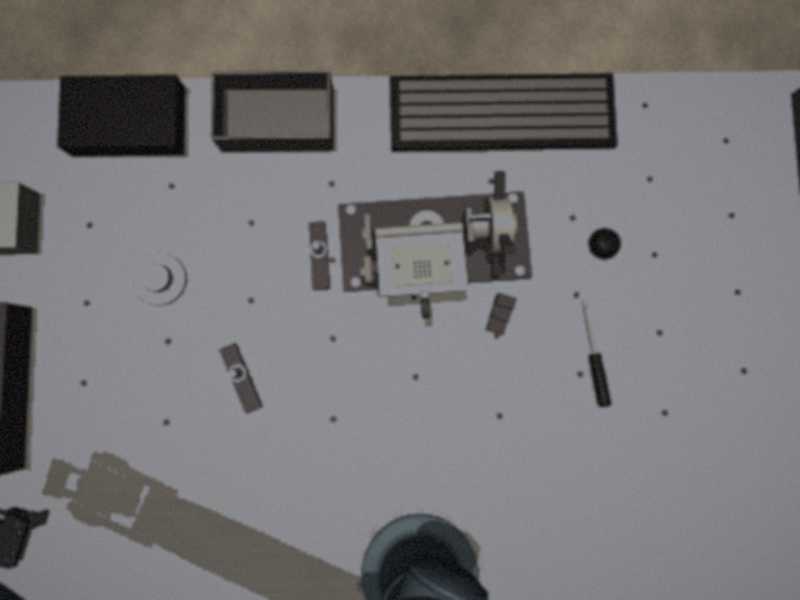

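The top view shows the foot corners at about (340,205), (525,192), (531,277) and (344,291), the tab at (426,305) and the collar at (503,222). In the scene view the collar is at (358,372) and the tab at (367,281). I'll enlarge both next.

```bash
cat > h.py <<'E'
import numpy as np,cv2,pickle
def ray(c,u,v,z):
    T=c["cam_to_world"];d=T[:3,:3]@np.linalg.solve(c["mtx"],[u,v,1.]);o=T[:3,3]
    return o+d*(z-o[2])/d[2]
def cloud(c):
    v,u=np.mgrid[:384,:512];P=np.stack([u,v,np.ones_like(u)],-1)@np.linalg.inv(c["mtx"]).T*c["range_z"][...,None]
    return P@c["cam_to_world"][:3,:3].T+c["cam_to_world"][:3,3]
def proj(c,p):
    T=np.linalg.inv(c["cam_to_world"]);q=c["mtx"]@(T[:3,:3]@np.asarray(p)+T[:3,3]);return q[:2]/q[2]
E
python3 - <<'E'
from h import *
t=pickle.load(open("top.pkl","rb"));s=pickle.load(open("scene.pkl","rb"))
k=512/800
for u,v in[(340,205),(525,192),(531,277),(344,291)]: print(ray(t,u*k,v*k,.012))
for u,v in[(515,345),]: pass
P=cloud(t)
for n,(u,v) in dict(plate=(440,280),plate2=(390,285),plate3=(450,245),tab=(426,305),tab2=(426,312),lugtop=(499,180),lug2=(497,265),lug3=(508,240),ring=(505,222),step=(500,312)).items(): print(n,P[int(v*k),int(u*k)])
a=cv2.resize(t["pixels"][110:220,200:355,::-1],None,fx=5,fy=5,interpolation=2);cv2.imwrite("pics/t2.png",a)
a=cv2.resize(s["pixels"][150:300,185:335,::-1],None,fx=4,fy=4,interpolation=2);cv2.imwrite("pics/s2.png",a)
E
```

```text
[0.68391299 0.13653593 0.012     ]
[ 0.70386883 -0.21935092  0.012     ]
[ 0.53863923 -0.22396881  0.012     ]
[0.51802504 0.1303951  0.012     ]
plate [ 0.51940746 -0.03981765  0.13956574]
plate2 [0.51342264 0.04532812 0.13492847]
plate3 [ 0.58389847 -0.06152768  0.124915  ]
tab [ 0.47505898 -0.01374511  0.16101357]
tab2 [ 0.46497597 -0.0137033   0.15724168]
lugtop [ 0.68176398 -0.14093661  0.17694956]
lug2 [ 0.55363165 -0.1486789   0.08184061]
lug3 [ 0.5799243  -0.15237251  0.17949165]
ring [ 0.61131284 -0.15015192  0.16893579]
step [ 0.47352328 -0.15958043  0.03118251]
```

View pics/t2.png

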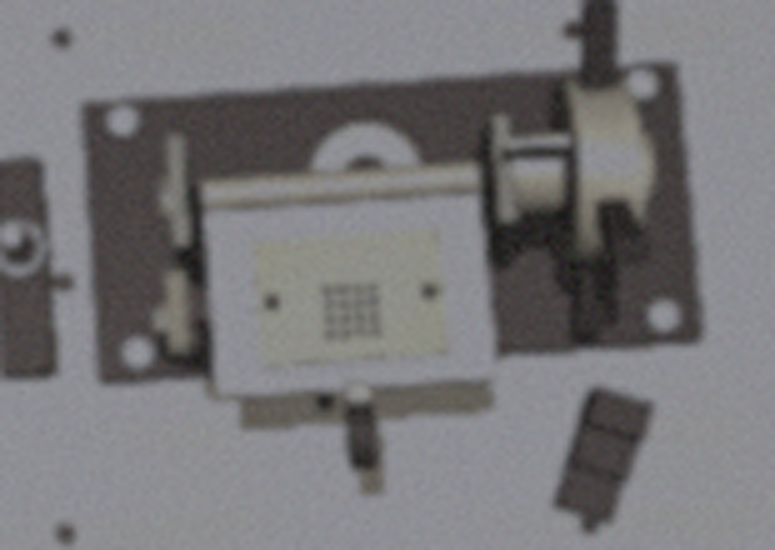

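View pics/s2.png

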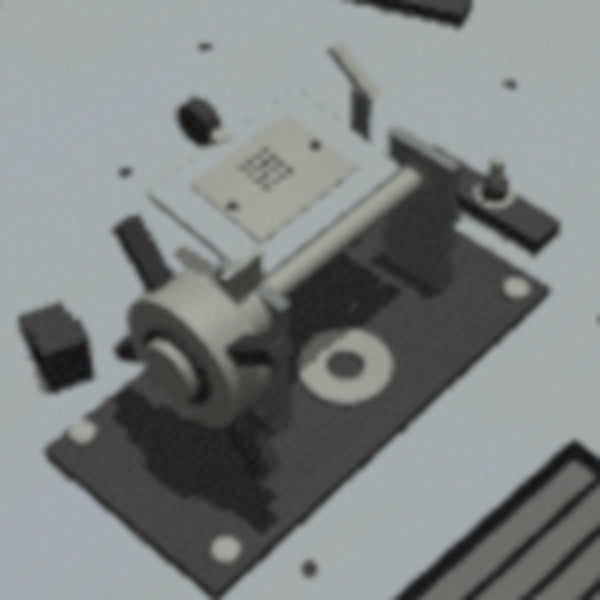

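The crops show the foot corners, the tab at t2 (360,430) and the collar ring at t2 (610,165). One lug points to +x, up at t2 (600,20), and another leans up towards the robot at s2 (130,240). I'll fit the axis and angles to the depth data.

```bash
python3 - <<'E'
from h import *
from scipy.optimize import least_squares
t=pickle.load(open("top.pkl","rb"));s=pickle.load(open("scene.pkl","rb"))
C=np.vstack([cloud(c)[c["range_z"]>0] for c in(t,s)]); C=C[(C[:,0]>.4)&(C[:,0]<.75)&(abs(C[:,1]+.05)<.2)&(C[:,2]>.02)&(C[:,2]<.3)]
# plate plane -> pivot axis yaw
pl=C[(C[:,0]>.5)&(C[:,0]<.58)&(C[:,1]>-.06)&(C[:,1]<.04)&(C[:,2]>.115)&(C[:,2]<.16)]
f=lambda p:(pl[:,2]-(p[0]+p[1]*(pl[:,0]-.54)+p[2]*pl[:,1]))
a=least_squares(f,[.13,-.2,0],loss="soft_l1",f_scale=.002).x
print("plate",len(pl),a,"yaw",np.arctan2(a[2],a[1])%np.pi,"ang",np.arctan(-a[1]))
# ring cylinder
rg=C[(C[:,1]>-.165)&(C[:,1]<-.135)&(C[:,2]>.12)]
rr=np.hypot(rg[:,0]-.612,rg[:,2]-.12);rg=rg[(rr>.04)&(rr<.056)]
g=lambda p:np.hypot(rg[:,0]-p[0],rg[:,2]-p[1])-.05
b=least_squares(g,[.612,.12],loss="soft_l1",f_scale=.001).x;print("ring",len(rg),b)
l=C[(C[:,1]>-.18)&(C[:,1]<-.11)];dx=l[:,0]-b[0];dz=l[:,2]-b[1];R=np.hypot(dx,dz);m=(R>.06)&(R<.105)
ph=np.arctan2(dx,dz)[m];L=l[m]
for lo in np.arange(-2.4,2.6,.2):
    k=(ph>=lo)&(ph<lo+.2)
    if k.sum()>5: print("%.1f"%lo,k.sum(),"y %.3f..%.3f"%tuple(np.percentile(L[k,1],[5,95])),"R %.3f med ph %.3f"%(R[m][k].max(),np.median(ph[k])))
tb=C[(C[:,0]<.492)&(C[:,0]>.44)&(abs(C[:,1])<.05)&(C[:,2]>.1)]
print("tab",len(tb),np.percentile(tb,[2,50,98],axis=0))
for y0 in np.arange(-.19,-.11,.005):
    k=(abs(C[:,1]-y0)<.0025)&(np.hypot(C[:,0]-b[0],C[:,2]-.12)<.053);print("%.3f:%d"%(y0,k.sum()),end=" ")
E
```

```text
plate 1836 [ 0.13532367 -0.12711541 -0.01040747] yaw 0.08169197407405937 ang 0.12643731488252313
ring 669 [0.61739123 0.11920594]
-2.4 25 y -0.162..-0.142 R 0.097 med ph -2.225
-2.2 83 y -0.160..-0.141 R 0.096 med ph -2.165
-0.8 79 y -0.161..-0.141 R 0.102 med ph -0.652
-0.6 135 y -0.160..-0.142 R 0.101 med ph -0.566
0.6 31 y -0.150..-0.136 R 0.092 med ph 0.784
0.8 200 y -0.155..-0.135 R 0.102 med ph 0.847
2.2 68 y -0.155..-0.139 R 0.097 med ph 2.370
2.4 44 y -0.156..-0.135 R 0.100 med ph 2.437
tab 187 [[ 0.4558626  -0.02457326  0.12587599]
 [ 0.47530289 -0.01893253  0.15050779]
 [ 0.49076847 -0.00730688  0.15945191]]
-0.190:0 -0.185:0 -0.180:12 -0.175:109 -0.170:127 -0.165:301 -0.160:120 -0.155:118 -0.150:101 -0.145:110 -0.140:115 -0.135:116 -0.130:139 -0.125:51 -0.120:37 -0.115:44
```

>>> play_rows(targets=[-2.5,-3,0,0,0.5,-5,-6,0,0,0.5,-7.5,-9,0,0,0.5,-10,-12,0,0,0.5,-12.5,-15,0,0,0.5])

```text
clock: 0.52
tcp_pos: [0.2525, 0.4475, 0.2239]
tool_rot: [-0.417, -3.113, 0.001]
contact_force: [0.9, -0.3, 0.3]
width: 0.684
grasp_force: 0.0
```

>>> play_rows(targets=[-2.5,-3,0,0,0.5,-5,-6,0,0,0.5,-7.5,-9,0,0,0.5,-10,-12,0,0,0.5,-12.5,-15,0,0,0.5])

```text
clock: 0.93
tcp_pos: [0.3334, 0.2699, 0.2242]
tool_rot: [-0.417, -3.114, 0.0]
contact_force: [0.7, -0.1, -0.6]
width: 0.502
grasp_force: 0.0
```

>>> play_rows(targets=[-2.5,-3,0,0,0.5,-5,-6,0,0,0.5,-7.5,-9,0,0,0.5,-10,-12,0,0,0.5,-12.5,-15,0,0,0.5])

```text
clock: 1.35
tcp_pos: [0.4146, 0.0922, 0.2243]
tool_rot: [0.418, 3.113, 0.0]
contact_force: [1.0, 0.7, -0.0]
width: 0.495
grasp_force: 0.0
```

>>> play_rows(targets=[-2.5,-3,0,-0.1,0.5,-5,-6,0,-0.2,0.5,-7.5,-9,0,-0.31,0.5,-8,-9,0,-0.31,0.5,-8,-9,0,-0.31,0.5])

```text
clock: 1.77
tcp_pos: [0.4684, -0.0153, 0.2241]
tool_rot: [0.06, -3.14, -0.001]
contact_force: [-0.7, 0.7, -0.6]
width: 0.505
grasp_force: 0.0
```

```bash
cat >> h.py <<'E'
from scipy.spatial.transform import Rotation as Ro
def goal(s,p,yaw=.045):
    R=Ro.from_rotvec(s["tool_rot"]).as_matrix()
    a=np.arctan2(R[1,1],R[0,1])-np.pi/2
    print("t %.2f tcp"%s["clock"],s["tcp_pos"].round(4),"yaw %.3f"%a,"F",s["contact_force"].round(1),"w %.2f"%s["width"],"shift cm",(100*R.T@(np.array(p)-s["tcp_pos"])).round(2),"turn %.3f"%(a-yaw))
E
python3 - <<'E'
from h import *
from station import r
goal(r.get_state(),(.469,-.0145,.145))
E
```

```text
t 1.77 tcp [ 0.4684 -0.0153  0.2241] yaw 0.039 F [-0.7  0.7 -0.6] w 0.50 shift cm [-0.07  0.07  7.91] turn -0.006
```

>>> play_rows(targets=[0,0,2,0,0.5,0,0,4,0,0.5,0,0,6,0,0.5,0,0,7.4,0,0.5,0,0,7.8,0,0.5])

```text
clock: 2.18
tcp_pos: [0.4654, -0.0118, 0.1436]
tool_rot: [0.069, -3.136, -0.003]
contact_force: [-0.5, 0.6, -0.5]
width: 0.5
grasp_force: 0.0
```

>>> play_rows(targets=[0,0,0,0,0.3,0,0,0,0,0.2,0,0,0,0,0.12,0,0,0,0,0.05,0,0,0,0,0])

```text
clock: 2.6
tcp_pos: [0.4685, -0.0139, 0.1474]
tool_rot: [-0.068, 3.139, -0.001]
contact_force: [0.4, 0.1, -0.6]
width: 0.183
grasp_force: 0.0
```

>>> play_rows(targets=[0,0,0,0,0,0,0,0,0,0])

```text
clock: 2.77
tcp_pos: [0.4684, -0.0141, 0.1473]
tool_rot: [-0.069, 3.14, -0.001]
contact_force: [-0.2, 0.2, 4.0]
width: 0.146
grasp_force: 30.0
```

```bash
python3 - <<'E'
from h import *
from station import r,imaging
goal(r.get_state(),(.469,-.0145,.145))
c=imaging.capture("scene")
cv2.imwrite("pics/s3.png",cv2.resize(c["pixels"][110:300,165:335,::-1],None,fx=3,fy=3,interpolation=2))
E
```

```text
t 2.77 tcp [ 0.4684 -0.0141  0.1473] yaw 0.044 F [-0.2  0.2  4. ] w 0.15 shift cm [-0.06 -0.05  0.23] turn -0.001
```

View pics/s3.png

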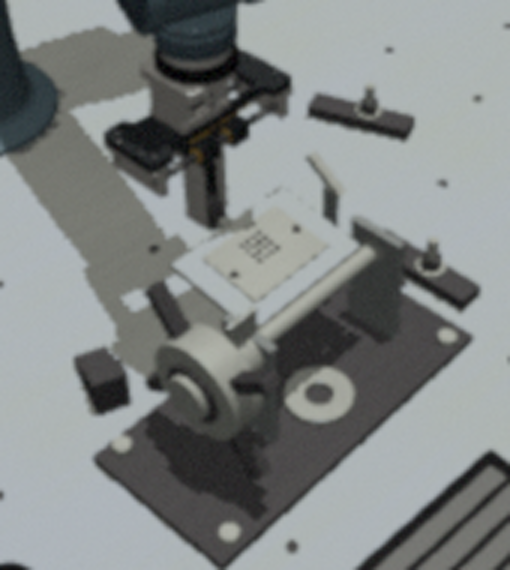

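The pads hold the tab: the opening reads 13.7 mm with 30 N of grip. The fingers are over the tab at s3 (208,215). Next I raise it along the arc.

>>> play_rows(targets=[-0.14,0,-0.67,0,0,-0.32,0,-1.34,0,0,-0.53,0,-1.99,0,0,-0.77,0,-2.64,0,0,-1.04,0,-3.27,0,0])

```text
clock: 3.23
tcp_pos: [0.4768, -0.0136, 0.1778]
tool_rot: [0.068, -3.136, 0.0]
contact_force: [0.0, -4.0, -10.9]
width: 0.147
grasp_force: 30.0
```

>>> play_rows(targets=[-0.3,0,-0.62,0,0,-0.63,0,-1.23,0,0,-0.98,0,-1.81,0,0,-1.37,0,-2.38,0,0,-1.6,0,-2.7,0,0])

```text
clock: 3.65
tcp_pos: [0.4945, -0.0126, 0.2068]
tool_rot: [0.068, -3.14, -0.0]
contact_force: [-2.4, -4.5, -9.9]
width: 0.145
grasp_force: 30.0
```

>>> play_rows(targets=[0,0,0,0,0,0,0,0,0,0])

```text
clock: 3.82
tcp_pos: [0.495, -0.0126, 0.2073]
tool_rot: [-0.068, 3.139, 0.0]
contact_force: [-2.9, -1.8, -2.3]
width: 0.147
grasp_force: 30.0
```

```bash
cat >> h.py <<'E'
from scipy.optimize import least_squares
def plate(cs,piv=(.611,-.008,.12),yaw=.045):
    C=np.vstack([cloud(c)[c["range_z"]>0] for c in cs])-piv
    x=C[:,0]*np.cos(yaw)+C[:,1]*np.sin(yaw);y=-C[:,0]*np.sin(yaw)+C[:,1]*np.cos(yaw);z=C[:,2]
    m=(x>-.095)&(x<-.03)&(abs(y)<.06)&(z>0)&(z<.09);x,z=x[m],z[m]
    for _ in range(3):
        p=least_squares(lambda p:(z-p[1]+x*p[0])/np.hypot(1,p[0]),[.5,.005],loss="soft_l1",f_scale=.001).x
        e=abs(z-p[1]+x*p[0])<.008;x,z=x[e],z[e]
    print("plate pts",len(x),"angle %.3f offset %.4f"%(np.arctan(p[0]),p[1]*np.cos(np.arctan(p[0]))))
E
python3 - <<'E'
from h import *
from station import r,imaging
goal(r.get_state(),(.4965,-.0135,.2094))
for n in("scene","top"):
    c=imaging.capture(n);print(n);plate([c]);plate([pickle.load(open(n+".pkl","rb"))])
E
```

```text
t 3.82 tcp [ 0.495  -0.0126  0.2073] yaw 0.043 F [-2.9 -1.8 -2.3] w 0.15 shift cm [-0.15 -0.1  -0.2 ] turn -0.002
scene
plate pts 998 angle 0.566 offset 0.0054
plate pts 748 angle 0.153 offset 0.0040
top
plate pts 6 angle 0.514 offset 0.0106
plate pts 1053 angle 0.143 offset 0.0055
```

>>> play_rows(targets=[0,0,0,0,0.15,0,0,0,0,0.3,0,0,0,0,0.4,0,0,0,0,0.4,0,0,-1.5,0,0.4])

```text
clock: 4.33
tcp_pos: [0.4933, -0.0121, 0.2192]
tool_rot: [0.067, -3.138, -0.003]
contact_force: [-0.2, 0.8, -0.4]
width: 0.382
grasp_force: 0.0
```

>>> play_rows(targets=[0,0,-3,0,0.4,1,0,-6,0,0.4,5,0,-8,0,0.4,9,0,-8,0,0.4,9,0,-8,0,0.4])

```text
clock: 4.75
tcp_pos: [0.4012, -0.016, 0.3034]
tool_rot: [-0.067, 3.135, -0.003]
contact_force: [0.3, 0.4, -0.3]
width: 0.397
grasp_force: 0.0
```

```bash
python3 - <<'E'
from h import *
from station import r,imaging
goal(r.get_state(),(.495,-.0126,.2073))
im=[]
for n in("scene","top"):
    c=imaging.capture(n);pickle.dump(c,open(n+"2.pkl","wb"));plate([c])
    im.append(cv2.resize((c["pixels"][150:250,210:310] if n=="scene" else c["pixels"][120:200,225:325])[...,::-1],(400,400 if n=="scene" else 320),interpolation=2))
    C=cloud(c);y0=(C-[.611,-.008,.12])
    x=y0[...,0]*np.cos(.045)+y0[...,1]*np.sin(.045);y=-y0[...,0]*np.sin(.045)+y0[...,1]*np.cos(.045);z=y0[...,2]
    for nm,m in dict(bar=(y>.088)&(y<.112)&(x<-.02)&(x>-.12)&(z>.028)&(z<.1),plate=(abs(y)<.07)&(x<-.03)&(x>-.11)&(z>.01)&(z<.11),tab=(abs(y)<.012)&(x<-.1)&(x>-.15)&(z>.03)).items():
        if m.sum()>5:
            v=np.polyfit(x[m],z[m],1);print(n,nm,m.sum(),"slope ang %.3f z@-.07 %.4f"%(-np.arctan(v[0]),np.polyval(v,-.07)),"x %.3f %.3f z %.3f %.3f"%(x[m].min(),x[m].max(),z[m].min(),z[m].max()))
cv2.imwrite("pics/c4.png",np.hstack([im[0],cv2.copyMakeBorder(im[1],0,80,0,0,0)]))
E
```

```text
t 4.75 tcp [ 0.4012 -0.016   0.3034] yaw 0.043 F [ 0.3  0.4 -0.3] w 0.40 shift cm [-9.33 -0.05  9.66] turn -0.002
plate pts 997 angle 0.562 offset 0.0058
scene bar 38 slope ang 0.600 z@-.07 0.0505 x -0.090 -0.048 z 0.031 0.064
scene plate 1241 slope ang 0.585 z@-.07 0.0511 x -0.110 -0.030 z 0.020 0.094
scene tab 116 slope ang -0.020 z@-.07 0.0810 x -0.133 -0.100 z 0.057 0.094
plate pts 1022 angle 0.562 offset 0.0064
top bar 61 slope ang 0.534 z@-.07 0.0501 x -0.094 -0.048 z 0.029 0.069
top plate 1280 slope ang 0.560 z@-.07 0.0514 x -0.109 -0.030 z 0.022 0.095
top tab 40 slope ang 0.070 z@-.07 0.0883 x -0.127 -0.100 z 0.080 0.098
```

View pics/c4.png

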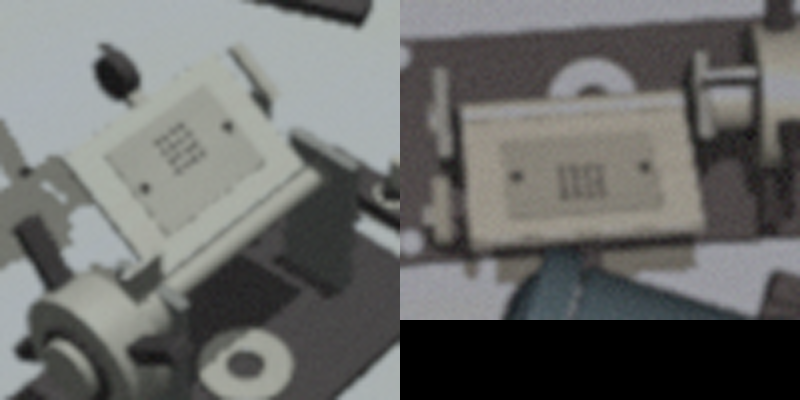

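The crops show the plate nearly parallel to the index bar (left crop, around (250,70)), with the disc centred at (117,72). I'll refine the angle before going on.

```bash
python3 - <<'E'
from h import *
from station import imaging
piv=np.array([.611,-.008,.12]);yw=.045
Rm=np.array([[np.cos(yw),np.sin(yw),0],[-np.sin(yw),np.cos(yw),0],[0,0,1]])
for f in("scene","scene2","top","top2"):
    c=pickle.load(open(f+".pkl","rb"));C=(cloud(c)-piv)@Rm.T
    for w in((-.09,-.03),(-.06,-.02),(-.105,-.06)):
        x,y,z=C[(C[...,0]>w[0])&(C[...,0]<w[1])&(abs(C[...,1])<.05)&(C[...,2]>0)&(C[...,2]<.1)].T
        A=np.c_[x,y,np.ones_like(x)]
        for _ in range(5):
            p=np.linalg.lstsq(A,z,rcond=None)[0];e=abs(A@p-z)<.006;A,z=A[e],z[e]
        # angle assuming known surface offset 4 mm from pivot
        xm=A[:,0].mean();zm=z.mean();rr=np.hypot(xm,zm)
        print(f,w,len(z),"ang %.3f ytilt %.3f"%(np.arctan(-p[0]),p[1]),"res %.4f"%np.std(A@p-z),"ang thru pivot %.3f"%(np.arctan2(zm,-xm)-np.arcsin(.004/rr)))
def plane(c,u,v,y):
    T=c["cam_to_world"];d=Rm@T[:3,:3]@np.linalg.solve(c["mtx"],[u,v,1.]);o=Rm@(T[:3,3]-piv);return o+d*(y-o[1])/d[1]
for f,u,v in(("scene",235,180.5),("scene2",239.25,168)):
    q=plane(pickle.load(open(f+".pkl","rb")),u,v,-.007);print(f,"disc",q.round(4),"r %.4f ang %.3f"%(np.hypot(q[0],q[2]),np.arctan2(q[2],-q[0])))
c=imaging.capture("wrist");cv2.imwrite("pics/w5.png",c["pixels"][...,::-1]);pickle.dump(c,open("w.pkl","wb"))
E
```

```text
scene (-0.09, -0.03) 578 ang 0.155 ytilt -0.005 res 0.0017 ang thru pivot 0.160
scene (-0.06, -0.02) 402 ang 0.192 ytilt -0.008 res 0.0017 ang thru pivot 0.153
scene (-0.105, -0.06) 408 ang 0.105 ytilt -0.004 res 0.0018 ang thru pivot 0.154
scene2 (-0.09, -0.03) 760 ang 0.564 ytilt -0.007 res 0.0022 ang thru pivot 0.591
scene2 (-0.06, -0.02) 547 ang 0.603 ytilt -0.010 res 0.0023 ang thru pivot 0.596
scene2 (-0.105, -0.06) 442 ang 0.506 ytilt -0.004 res 0.0021 ang thru pivot 0.583
top (-0.09, -0.03) 808 ang 0.143 ytilt -0.003 res 0.0021 ang thru pivot 0.174
top (-0.06, -0.02) 518 ang 0.207 ytilt -0.007 res 0.0022 ang thru pivot 0.177
top (-0.105, -0.06) 616 ang 0.103 ytilt 0.000 res 0.0022 ang thru pivot 0.161
top2 (-0.09, -0.03) 779 ang 0.558 ytilt -0.009 res 0.0020 ang thru pivot 0.599
top2 (-0.06, -0.02) 490 ang 0.585 ytilt -0.009 res 0.0019 ang thru pivot 0.613
top2 (-0.105, -0.06) 513 ang 0.482 ytilt -0.007 res 0.0021 ang thru pivot 0.586
scene disc [-0.129  -0.007   0.0278] r 0.1320 ang 0.213
scene2 disc [-0.1084 -0.007   0.087 ] r 0.1390 ang 0.677
```

View pics/w5.png

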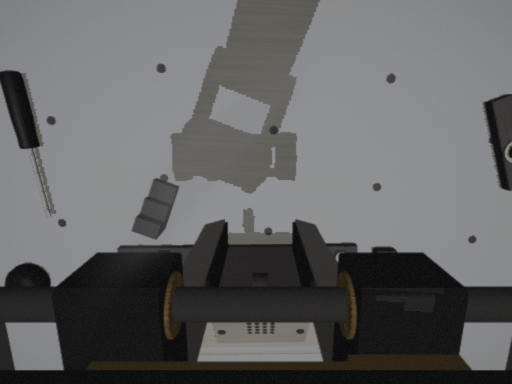

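The wrist view shows mostly the gripper itself, with the plate's dot grid at (262,325) and nothing disturbed. Averaging the measurements puts the plate at about 0.595 rad, which is on the mark. Now I move on to the collar with the fingers shut.

>>> play_rows(targets=[-3.25,-1.8,0,0,0.2,-6.5,-3.6,0,0,0,-9.75,-5.4,0,0,0,-13,-7.2,0,0,0,-16.25,-9,0,0,0])

```text
clock: 5.32
tcp_pos: [0.5736, -0.1003, 0.2993]
tool_rot: [0.068, -3.139, -0.002]
contact_force: [-1.1, 0.1, 0.2]
width: 0.078
grasp_force: 0.0
```

>>> play_rows(targets=[-3.25,-1.8,0,0,0,-6.5,-3.6,0,0,0,-9.8,-5.4,1,0,0,-9.8,-5.4,2,0,0,-9.8,-5.4,2,0,0])

```text
clock: 5.73
tcp_pos: [0.6715, -0.1495, 0.2742]
tool_rot: [0.067, -3.133, -0.006]
contact_force: [-0.2, -0.7, -1.1]
width: 0.002
grasp_force: 0.0
```

```bash
cat >> h.py <<'E'
CC=np.array([.6175,-.148,.12])
def face(phi,r=.08,yoff=-.003,back=0):
    f=r*np.array([np.sin(phi),np.cos(phi)])-(.007+back)*np.array([np.cos(phi),-np.sin(phi)])+[-.008,.019]
    return CC+[f[0]*.999-yoff*.045,f[0]*.045+yoff,f[1]]
def arc(s,phis,**k):
    R=Ro.from_rotvec(s["tool_rot"]).as_matrix()
    for p in phis: print("%.2f"%p,(100*R.T@(face(p,**k)-s["tcp_pos"])).round(2))
E
python3 - <<'E'
from h import *
from station import r
s=r.get_state();goal(s,face(.92,back=.01));print(CC,(s["tcp_pos"]-CC))
arc(s,np.arange(.85,1.56,.1))
E
```

```text
t 5.73 tcp [ 0.6715 -0.1495  0.2742] yaw 0.043 F [-0.2 -0.7 -1.1] w 0.00 shift cm [0.8  0.06 7.33] turn -0.002
[ 0.6175 -0.148   0.12  ] [ 0.05402986 -0.00147279  0.15418536]
0.85 [0.58 0.06 7.72]
0.95 [0.02 0.05 8.3 ]
1.05 [-0.47  0.05  8.93]
1.15 [-0.9   0.05  9.6 ]
1.25 [-1.27  0.05 10.32]
1.35 [-1.55  0.05 11.07]
1.45 [-1.76  0.04 11.85]
1.55 [-1.9   0.04 12.64]
```

>>> play_rows(targets=[0.3,0,2.5,0,0,0.6,0,5,0,0,0.7,0,7,0,0,0.7,0,7.5,0,0,0.7,0,7.5,0,0])

```text
clock: 6.15
tcp_pos: [0.6628, -0.1485, 0.2043]
tool_rot: [0.068, -3.138, -0.003]
contact_force: [0.3, -0.8, 0.2]
width: 0.006
grasp_force: 0.0
```

```bash
python3 - <<'E'
from h import *
from station import r
s=r.get_state();goal(s,face(.92,back=.01))
arc(s,np.arange(.85,1.61,.1))
E
```

```text
t 6.15 tcp [ 0.6628 -0.1485  0.2043] yaw 0.044 F [ 0.3 -0.8  0.2] w 0.01 shift cm [-0.01 -0.04  0.33] turn -0.001
0.85 [-0.23 -0.04  0.72]
0.95 [-0.78 -0.05  1.3 ]
1.05 [-1.27 -0.05  1.94]
1.15 [-1.7  -0.05  2.61]
1.25 [-2.06 -0.05  3.33]
1.35 [-2.34 -0.05  4.08]
1.45 [-2.55 -0.05  4.86]
1.55 [-2.68 -0.05  5.65]
```

>>> play_rows(targets=[-0.25,0,0.7,0,0,-0.8,0,1.3,0,0,-1.25,0,1.95,0,0,-1.7,0,2.6,0,0,-2.05,0,3.3,0,0])

```text
clock: 6.57
tcp_pos: [0.6862, -0.1489, 0.1753]
tool_rot: [-0.068, 3.137, -0.002]
contact_force: [-2.2, -0.3, 5.9]
width: 0.006
grasp_force: 3.8
```

>>> play_rows(targets=[-0.2,0,0.4,0,0,-0.3,0,0.8,0,0,-0.4,0,1.2,0,0,-0.5,0,1.6,0,0,-0.6,0,2.35,0,0])

```text
clock: 6.98
tcp_pos: [0.6932, -0.1485, 0.1528]
tool_rot: [-0.068, 3.134, -0.002]
contact_force: [2.2, 1.5, 5.9]
width: 0.005
grasp_force: 2.8
```

>>> play_rows(targets=[0,0,0,0,0,0,0,0,0,0])

```text
clock: 7.15
tcp_pos: [0.6919, -0.1485, 0.1511]
tool_rot: [-0.068, 3.137, -0.001]
contact_force: [2.3, 0.3, 2.8]
width: 0.006
grasp_force: 1.4
```

```bash
cat >> h.py <<'E'
def lugs(c):
    C=(cloud(c)-CC);C=C[(c["range_z"]>0)&(abs(C[...,1])<.016)]
    R=np.hypot(C[:,0],C[:,2]);ph=np.arctan2(C[:,0],C[:,2]);k=(R>.062)&(R<.1)&(abs(ph)<2.7)
    h,_=np.histogram(ph[k],np.arange(-2.7,2.71,.1));print({round(-2.65+.1*i,2):int(n) for i,n in enumerate(h) if n>8})
E
python3 - <<'E'
from h import *
from station import r,imaging
s=r.get_state();goal(s,face(1.55))
lugs(pickle.load(open("scene2.pkl","rb")))
c=imaging.capture("scene");lugs(c);plate([c])
cv2.imwrite("pics/s6.png",cv2.resize(c["pixels"][130:290,180:330,::-1],None,fx=3.5,fy=3.5,interpolation=2))
E
```

```text
t 7.15 tcp [ 0.6919 -0.1485  0.1511] yaw 0.043 F [2.3 0.3 2.8] w 0.01 shift cm [0.25 0.08 0.34] turn -0.002
{-2.25: 12, -2.15: 12, -0.65: 41, -0.55: 71, 0.85: 56, 0.95: 38, 2.35: 58, 2.45: 39}
{-1.65: 14, -1.55: 52, -0.05: 29, 0.05: 15, 0.95: 13, 1.05: 37, 1.15: 28, 1.25: 24, 1.35: 16, 1.45: 50, 1.55: 25}
plate pts 53 angle 0.524 offset 0.0073
```

View pics/s6.png

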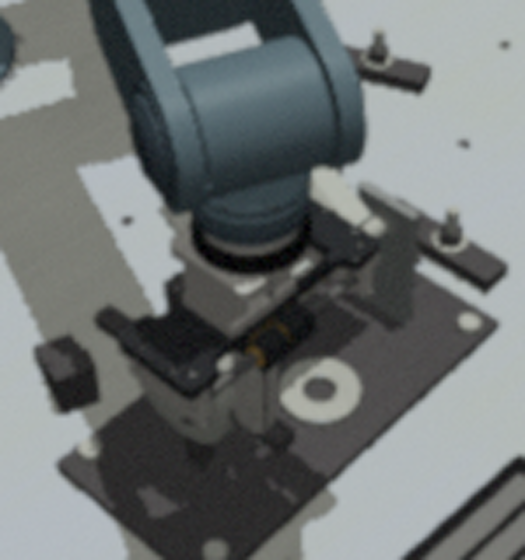

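The gripper now hides the collar. The depth histogram shows the lugs moved: the next one stands at about -0.05 rad, nearly straight up. I'll change to that lug.

>>> play_rows(targets=[0,0,-2.5,0,0,0,0,-5.5,0,0,0,0,-8.5,0,0,0,0,-10.5,0,0,2,0,-10.5,0,0])

```text
clock: 7.62
tcp_pos: [0.6733, -0.1501, 0.2603]
tool_rot: [-0.069, 3.133, -0.006]
contact_force: [-0.0, 0.8, 0.6]
width: 0.004
grasp_force: 0.0
```

>>> play_rows(targets=[2.8,0,0,0,0,5.6,0,0,0,0,8.4,0,0,0,0,8.4,0,2,0,0,8.4,0,3.2,0,0])

```text
clock: 8.03
tcp_pos: [0.5847, -0.1528, 0.2216]
tool_rot: [0.066, -3.139, -0.0]
contact_force: [0.8, -0.3, -0.5]
width: 0.001
grasp_force: 0.0
```

>>> play_rows(targets=[0,0,0,0,0,0,0,0,0,0])

```text
clock: 8.2
tcp_pos: [0.5859, -0.1526, 0.2212]
tool_rot: [0.068, -3.138, -0.002]
contact_force: [-0.6, -0.6, -0.1]
width: 0.004
grasp_force: 0.0
```

```bash
python3 - <<'E'
from h import *
from station import r,imaging
s=r.get_state();goal(s,face(-.06,back=.01))
arc(s,np.arange(-.1,1.6,.1))
c=imaging.capture("scene");plate([c])
E
```

```text
t 8.20 tcp [ 0.5859 -0.1526  0.2212] yaw 0.043 F [-0.6 -0.6 -0.1] w 0.00 shift cm [-0.2   0.01  0.34] turn -0.002
-0.10 [-0.88  0.01  0.33]
0.00 [-1.68  0.02  0.21]
0.10 [-2.48  0.02  0.18]
0.20 [-3.28  0.02  0.23]
0.30 [-4.07  0.02  0.36]
0.40 [-4.85  0.02  0.56]
0.50 [-5.6   0.02  0.85]
0.60 [-6.32  0.02  1.2 ]
0.70 [-7.    0.02  1.63]
0.80 [-7.63  0.02  2.12]
0.90 [-8.22  0.02  2.67]
1.00 [-8.74  0.02  3.28]
1.10 [-9.2   0.02  3.94]
1.20 [-9.59  0.02  4.64]
1.30 [-9.91  0.02  5.37]
1.40 [-10.16   0.02   6.14]
1.50 [-10.33   0.02   6.92]
plate pts 1000 angle 0.555 offset 0.0061
```

>>> play_rows(targets=[-0.9,0,0.3,0,0,-1.7,0,0.2,0,0,-2.5,0,0.2,0,0,-3.3,0,0.25,0,0,-4.05,0,0.35,0,0])

```text
clock: 8.67
tcp_pos: [0.6272, -0.151, 0.219]
tool_rot: [0.068, -3.138, -0.0]
contact_force: [-5.5, 0.1, 0.2]
width: 0.008
grasp_force: 2.6
```

>>> play_rows(targets=[-0.8,0,0.2,0,0,-1.55,0,0.5,0,0,-2.25,0,0.85,0,0,-2.95,0,1.25,0,0,-3.55,0,1.75,0,0])

```text
clock: 9.08
tcp_pos: [0.6628, -0.1492, 0.2014]
tool_rot: [0.069, -3.138, -0.001]
contact_force: [-4.7, 0.5, 3.1]
width: 0.002
grasp_force: 2.6
```

>>> play_rows(targets=[-0.6,0,0.55,0,0,-1.1,0,1.15,0,0,-1.6,0,1.85,0,0,-2.0,0,2.55,0,0,-2.3,0,3.25,0,0])

```text
clock: 9.5
tcp_pos: [0.6859, -0.148, 0.1691]
tool_rot: [0.069, -3.139, -0.001]
contact_force: [-5.1, 1.2, 3.9]
width: 0.003
grasp_force: 2.6
```

>>> play_rows(targets=[-0.25,0,0.8,0,0,-0.4,0,1.55,0,0,-0.4,0,1.55,0,0])

```text
clock: 9.75
tcp_pos: [0.6904, -0.1479, 0.1527]
tool_rot: [-0.068, 3.14, 0.001]
contact_force: [-1.9, 2.7, 2.4]
width: 0.002
grasp_force: 1.2
```

```bash
python3 - <<'E'
from h import *
from station import r,imaging
s=r.get_state();goal(s,face(1.5))
c=imaging.capture("scene");lugs(c)
E
```

```text
t 9.75 tcp [ 0.6904 -0.1479  0.1527] yaw 0.044 F [-1.9  2.7  2.4] w 0.00 shift cm [0.15 0.02 0.11] turn -0.001
{-1.65: 18, -1.55: 37, -0.15: 12, -0.05: 28, 0.05: 11, 0.85: 9, 0.95: 18, 1.05: 38, 1.15: 33, 1.25: 23, 1.35: 15, 1.45: 54, 1.55: 21}
```

>>> play_rows(targets=[0,0,-2.5,0,0,0,0,-5.5,0,0,0,0,-8.5,0,0,0,0,-10.5,0,0,2,0,-10.5,0,0])

```text
clock: 10.22
tcp_pos: [0.6737, -0.1503, 0.2656]
tool_rot: [-0.069, 3.129, -0.008]
contact_force: [1.0, -0.6, 0.8]
width: 0.008
grasp_force: 0.0
```

>>> play_rows(targets=[2.8,0,0,0,0,5.6,0,0,0,0,8.4,0,0,0,0,8.4,0,2,0,0,8.4,0,3.5,0,0])

```text
clock: 10.63
tcp_pos: [0.5854, -0.1534, 0.2247]
tool_rot: [-0.066, 3.137, -0.003]
contact_force: [0.1, -0.0, -0.5]
width: 0.007
grasp_force: 0.0
```

>>> play_rows(targets=[0,0,0,0,0,0,0,0,0,0])

```text
clock: 10.8
tcp_pos: [0.5854, -0.1529, 0.2234]
tool_rot: [0.068, -3.14, -0.0]
contact_force: [0.8, -0.6, -0.4]
width: 0.007
grasp_force: 0.0
```

```bash
python3 - <<'E'
from h import *
from station import r,imaging
s=r.get_state();goal(s,face(-.08,back=.01))
arc(s,list(np.arange(-.1,.75,.1))+[.75,.8,.85,.9])
c=imaging.capture("scene");plate([c]);lugs(c)
cv2.imwrite("pics/s7.png",cv2.resize(c["pixels"][130:290,180:330,::-1],None,fx=3.5,fy=3.5,interpolation=2))
E
```

```text
t 10.80 tcp [ 0.5854 -0.1529  0.2234] yaw 0.043 F [ 0.8 -0.6 -0.4] w 0.01 shift cm [-0.09  0.05  0.6 ] turn -0.002
-0.10 [-0.93  0.05  0.55]
0.00 [-1.73  0.05  0.44]
0.10 [-2.53  0.05  0.41]
0.20 [-3.33  0.05  0.46]
0.30 [-4.12  0.05  0.59]
0.40 [-4.9   0.05  0.8 ]
0.50 [-5.65  0.06  1.08]
0.60 [-6.37  0.06  1.44]
0.70 [-7.05  0.06  1.87]
0.75 [-7.37  0.06  2.11]
0.80 [-7.68  0.06  2.36]
0.85 [-7.98  0.06  2.63]
0.90 [-8.26  0.06  2.92]
plate pts 996 angle 0.555 offset 0.0061
{-1.65: 22, -1.55: 49, -0.25: 21, -0.15: 15, -0.05: 59, 0.05: 40, 1.35: 30, 1.45: 74, 1.55: 19}
```

View pics/s7.png

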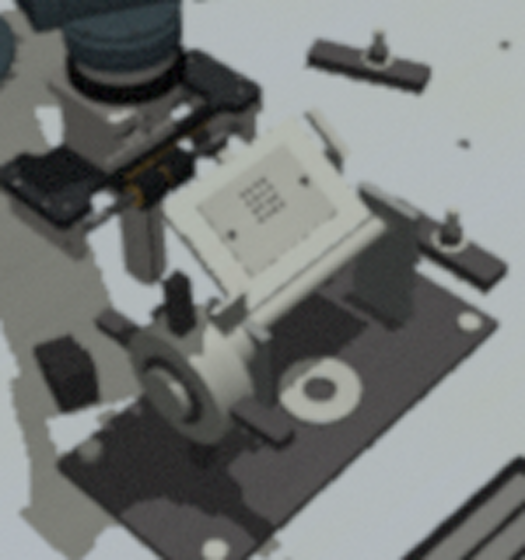

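The plate is still raised. The next lug stands upright at (178,300) and the fingers are behind it at (143,245). I'll push it round and slow down before the stop.

>>> play_rows(targets=[-0.95,0,0.5,0,0,-1.75,0,0.45,0,0,-2.55,0,0.4,0,0,-3.35,0,0.45,0,0,-4.1,0,0.6,0,0])

```text
clock: 11.27
tcp_pos: [0.6268, -0.1513, 0.2185]
tool_rot: [0.068, -3.139, 0.001]
contact_force: [-5.5, 0.4, 1.4]
width: 0.005
grasp_force: 2.7
```

>>> play_rows(targets=[-0.6,0,0.1,0,0,-1.2,0,0.3,0,0,-1.75,0,0.55,0,0,-2.25,0,0.8,0,0,-2.6,0,1.05,0,0])

```text
clock: 11.68
tcp_pos: [0.6532, -0.1499, 0.2076]
tool_rot: [-0.068, 3.14, -0.0]
contact_force: [-3.7, 0.7, 3.9]
width: 0.009
grasp_force: 2.6
```

>>> play_rows(targets=[-0.2,0,0.15,0,0,-0.3,0,0.25,0,0,-0.4,0,0.35,0,0,-0.4,0,0.35,0,0])

```text
clock: 12.02
tcp_pos: [0.6572, -0.1498, 0.2045]
tool_rot: [-0.068, 3.138, -0.001]
contact_force: [-2.2, 0.4, 4.3]
width: 0.006
grasp_force: 2.3
```

```bash
cat > fc.py <<'E'
from h import *
from station import r
s=r.get_state();p=(s["tcp_pos"]-CC);F=s["contact_force"]
x=p[0]+.008;z=p[2]-.019
phi=least_squares(lambda a:x*np.cos(a)-z*np.sin(a)+.007,.8).x[0]
print("phi %.3f r %.4f"%(phi,x*np.sin(phi)+z*np.cos(phi)),"F",F.round(1),"|F| %.1f"%np.linalg.norm(F),"normal %.1f"%-(F[0]*np.cos(phi)-F[2]*np.sin(phi)))
arc(s,[.75,.8,.85,.9])
E
python3 fc.py
```

```text
phi 0.716 r 0.0807 F [-2.2  0.4  4.3] |F| 4.8 normal 4.5
0.75 [-0.18  0.06  0.22]
0.80 [-0.49  0.06  0.48]
0.85 [-0.79  0.06  0.75]
0.90 [-1.07  0.06  1.03]
```

>>> play_rows(targets=[-0.08,0,0.07,0,0,-0.16,0,0.14,0,0,-0.24,0,0.22,0,0,-0.3,0,0.27,0,0,-0.3,0,0.27,0,0])

```text
clock: 12.43
tcp_pos: [0.6603, -0.1497, 0.2021]
tool_rot: [-0.068, 3.138, -0.001]
contact_force: [-1.5, 0.0, 5.2]
width: -0.001
grasp_force: 2.5
```

>>> play_rows(targets=[-0.06,0,0.06,0,0,-0.12,0,0.12,0,0,-0.18,0,0.18,0,0,-0.18,0,0.18,0,0,-0.18,0,0.18,0,0])

```text
clock: 12.85
tcp_pos: [0.6622, -0.1496, 0.2004]
tool_rot: [-0.068, 3.138, -0.001]
contact_force: [-1.5, 1.8, 5.2]
width: 0.002
grasp_force: 2.4
```

```bash
python3 fc.py
```

```text
phi 0.795 r 0.0806 F [-1.5  1.8  5.2] |F| 5.7 normal 4.8
0.75 [ 0.31  0.06 -0.19]
0.80 [0.   0.06 0.07]
0.85 [-0.29  0.06  0.34]
0.90 [-0.57  0.06  0.62]
```

>>> play_rows(targets=[-0.06,0,0.06,0,0,-0.12,0,0.12,0,0,-0.18,0,0.18,0,0,-0.18,0,0.18,0,0,-0.18,0,0.18,0,0])

```text
clock: 13.27
tcp_pos: [0.6641, -0.1495, 0.1987]
tool_rot: [-0.068, 3.137, -0.001]
contact_force: [-1.6, 1.2, 5.2]
width: 0.003
grasp_force: 2.4
```

```bash
python3 fc.py
```

```text
phi 0.827 r 0.0806 F [-1.6  1.2  5.2] |F| 5.6 normal 4.9
0.75 [ 0.5   0.06 -0.36]
0.80 [ 0.19  0.06 -0.11]
0.85 [-0.1   0.06  0.17]
0.90 [-0.39  0.06  0.45]
```

>>> play_rows(targets=[-0.04,0,0.04,0,0,-0.08,0,0.08,0,0,-0.1,0,0.11,0,0,-0.1,0,0.11,0,0])

```text
clock: 13.6
tcp_pos: [0.6651, -0.1495, 0.1977]
tool_rot: [-0.068, 3.137, -0.001]
contact_force: [-1.7, 1.1, 6.1]
width: 0.007
grasp_force: 2.5
```

```bash
python3 fc.py
```

```text
phi 0.845 r 0.0806 F [-1.7  1.1  6.1] |F| 6.5 normal 5.7
0.75 [ 0.61  0.06 -0.46]
0.80 [ 0.3   0.06 -0.2 ]
0.85 [0.01 0.06 0.07]
0.90 [-0.28  0.06  0.35]
```

>>> play_rows(targets=[-0.04,0,0.04,0,0,-0.08,0,0.09,0,0,-0.1,0,0.11,0,0,-0.1,0,0.11,0,0])

```text
clock: 13.93
tcp_pos: [0.6661, -0.1494, 0.1968]
tool_rot: [-0.068, 3.137, -0.001]
contact_force: [-1.6, 1.2, 5.9]
width: 0.005
grasp_force: 3.0
```

```bash
python3 fc.py
```

```text
phi 0.862 r 0.0806 F [-1.6  1.2  5.9] |F| 6.2 normal 5.5
0.75 [ 0.71  0.06 -0.55]
0.80 [ 0.4   0.06 -0.3 ]
0.85 [ 0.1   0.06 -0.03]
0.90 [-0.18  0.06  0.26]
```

>>> play_rows(targets=[-0.04,0,0.04,0,0,-0.08,0,0.09,0,0,-0.12,0,0.14,0,0,-0.12,0,0.14,0,0])

```text
clock: 14.27
tcp_pos: [0.6671, -0.1496, 0.196]
tool_rot: [-0.068, 3.138, -0.002]
contact_force: [-4.1, 1.2, 8.1]
width: 0.002
grasp_force: 8.1
```

```bash
python3 fc.py
```

```text
phi 0.877 r 0.0808 F [-4.1  1.2  8.1] |F| 9.2 normal 8.9
0.75 [ 0.81  0.08 -0.63]
0.80 [ 0.5   0.08 -0.38]
0.85 [ 0.2   0.08 -0.11]
0.90 [-0.08  0.08  0.18]
```

>>> play_rows(targets=[-0.03,0,0.03,0,0,-0.06,0,0.07,0,0,-0.06,0,0.07,0,0])

```text
clock: 14.52
tcp_pos: [0.6675, -0.1496, 0.1956]
tool_rot: [-0.068, 3.138, -0.002]
contact_force: [-5.0, 1.5, 10.7]
width: 0.004
grasp_force: 9.4
```

```bash
python3 fc.py
```

```text
phi 0.884 r 0.0808 F [-5.   1.5 10.7] |F| 11.9 normal 11.4
0.75 [ 0.85  0.08 -0.67]
0.80 [ 0.54  0.08 -0.42]
0.85 [ 0.24  0.08 -0.15]
0.90 [-0.04  0.09  0.14]
```

>>> play_rows(targets=[-0.04,0,0.05,0,0,-0.09,0,0.1,0,0,-0.13,0,0.15,0,0,-0.13,0,0.15,0,0])

```text
clock: 14.85
tcp_pos: [0.6684, -0.1496, 0.1949]
tool_rot: [-0.068, 3.14, -0.002]
contact_force: [-8.9, 1.3, 14.8]
width: 0.005
grasp_force: 12.1
```

```bash
python3 fc.py
```

```text
phi 0.898 r 0.0809 F [-8.9  1.3 14.8] |F| 17.3 normal 17.1
0.75 [ 0.94  0.09 -0.75]
0.80 [ 0.63  0.09 -0.49]
0.85 [ 0.33  0.09 -0.22]
0.90 [0.05 0.09 0.06]
```

One more small step, then I hold for a steady push.

>>> play_rows(targets=[-0.04,0,0.045,0,0,-0.08,0,0.09,0,0,-0.08,0,0.09,0,0,-0.08,0,0.09,0,0])

```text
clock: 15.18
tcp_pos: [0.6689, -0.1496, 0.1944]
tool_rot: [-0.068, 3.14, -0.002]
contact_force: [-9.9, 1.8, 16.6]
width: 0.004
grasp_force: 13.5
```

>>> play_rows(targets=[0,0,0,0,0,0,0,0,0,0,0,0,0,0,0,0,0,0,0,0,0,0,0,0,0])

```text
clock: 15.6
tcp_pos: [0.6689, -0.1496, 0.1944]
tool_rot: [-0.068, 3.14, -0.002]
contact_force: [-10.9, 2.0, 16.4]
width: 0.004
grasp_force: 13.5
```

```bash
python3 fc.py
```

```text
phi 0.907 r 0.0809 F [-10.9   2.   16.4] |F| 19.8 normal 19.7
0.75 [ 0.99  0.09 -0.79]
0.80 [ 0.68  0.09 -0.54]
0.85 [ 0.38  0.09 -0.27]
0.90 [0.1  0.09 0.02]
```

>>> play_rows(targets=[0,0,0,0,0,0,0,0,0,0,0,0,0,0,0,0,0,0,0,0,0,0,0,0,0])

```text
clock: 16.02
tcp_pos: [0.6689, -0.1496, 0.1944]
tool_rot: [-0.068, 3.14, -0.002]
contact_force: [-10.7, 1.3, 16.9]
width: 0.002
grasp_force: 13.5
```

>>> play_rows(targets=[0.2,0,-0.23,0,0,0.5,0,-0.6,0,0,0.8,0,-1.2,0,0,0.8,0,-3,0,0,0.8,0,-6,0,0])

```text
clock: 16.43
tcp_pos: [0.6589, -0.1489, 0.2467]
tool_rot: [0.067, -3.134, -0.005]
contact_force: [0.3, 0.6, 0.1]
width: 0.003
grasp_force: 0.0
```

>>> play_rows(targets=[0,0,-3,0,0,0,0,-6,0,0,3,-2,-7,0,0,6,-5,-7,0,0,9,-8,-7,0,0])

```text
clock: 16.85
tcp_pos: [0.5751, -0.2327, 0.3218]
tool_rot: [-0.071, 3.138, -0.003]
contact_force: [-0.5, -1.3, -0.1]
width: 0.009
grasp_force: 0.0
```

>>> play_rows(targets=[3,-2,0,0,0,6,-4,0,0,0,9,-6,0,0,0,12,-8,0,0,0,12,-8,0,0,0])

```text
clock: 17.27
tcp_pos: [0.4554, -0.3205, 0.3203]
tool_rot: [0.059, -3.14, 0.002]
contact_force: [-0.1, 1.2, -0.3]
width: 0.001
grasp_force: 0.0
```

```bash
python3 - <<'E'
from h import *
from station import r,imaging
s=r.get_state();goal(s,face(.8))
im=[]
for n in("scene","top"):
    c=imaging.capture(n);plate([c]);lugs(c)
    im.append(cv2.resize((c["pixels"][165:265,195:295] if n=="scene" else c["pixels"][100:180,270:370])[...,::-1],(400,400 if n=="scene" else 320),interpolation=2))
cv2.imwrite("pics/c8.png",np.hstack([im[0],cv2.copyMakeBorder(im[1],0,80,0,0,0)]))
E
```

```text
t 17.27 tcp [ 0.4554 -0.3205  0.3203] yaw 0.038 F [-0.1  1.2 -0.3] w 0.00 shift cm [-21.31  16.38  12.02] turn -0.007
plate pts 998 angle 0.554 offset 0.0064
{-2.35: 14, -2.25: 15, -0.75: 18, -0.65: 91, 0.75: 35, 0.85: 46, 0.95: 11, 2.25: 18, 2.35: 71, 2.45: 14}
plate pts 1026 angle 0.558 offset 0.0068
{-2.25: 52, -2.15: 19, -0.75: 25, -0.65: 57, 0.75: 83, 0.85: 21}
```

View pics/c8.png

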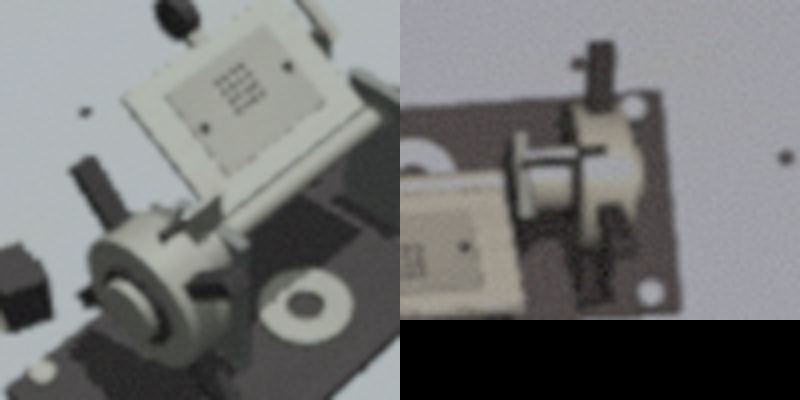

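The dark index rib at (595,150) in the top crop lines up with the pointer blade at (545,150). The lugs sit at about -0.73 and 0.84 rad, as they should when locked, and the plate is unchanged.

```bash
python3 -c "
from station import ticket
print(ticket.sign_off())"
```

```text
the job is handed in; nothing more can be done
None
```

Job handed in at about 17 s: the plate stands at the viewing mark (about 0.6 rad by camera) and the collar is turned until its rib meets the pointer, then held against its stop at about 20 N; I moved nothing else.

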